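# Unclamp the fume case and crack its stuck lid

### The job

The white fume case that holds the acid bottles is clamped shut and its lid has stuck to the rubber seal. Swing the clamp's handle all the way back to its stop so that the clamp arm stands clear, then take the lid by its steel bow handle, break it free of the seal and hold it just ajar, about a finger's width (20 mm) at the front edge, so that the fumes can seep out; the lid must never fly wide open. Finish while still holding the lid ajar like that with the gripper, and leave the other things on the desk where they are.

Things in the scene. Friction and masses are not known exactly. Their poses are not given: they have to be found in the camera images.
- case: The fume case: a white plastic tub with a clear lid, 110 x 176 mm at the rim, lid top 107 mm above the desk, fixed, bottles visible inside. Origin: centre of its underside on the desk. Its -x side is the front and carries the toggle clamp on a steel bracket, its +x side the lid hinge; y runs along hinge and bow handle, z is up.
- lid: The lid: white frame 110 x 176 x 9.5 mm (bars 20 mm wide) with a clear panel and a steel bow handle, 0.3 kg. Origin: middle of the hinge line; axes as the case's when shut. It opens by turning about the case's y, front edge up. Nothing holds it up: let go, it falls back. While the clamp is shut its arm holds the lid down.
- lid_bar (a point): Middle of the bow handle's bar: round steel, 11 mm thick, straight for 68 mm along the case's y between two legs, 36 mm above the lid's top (30 mm free under it); with the lid shut it lies 8 mm in front of the lid's centre, 68 mm from the hinge line along the case's x and 44 mm above it. Moves with the lid.
- lid_hinge (a point): Middle of the lid's hinge line (along the case's y), 99 mm above the desk and 60 mm behind the case's centre. Fixed to the case.
- lid_edge (a point): Middle of the lid's lower front edge, 115 mm from the hinge line, 97 mm above the desk when shut: its height less 97 mm is the gap (20 mm = 0.17 rad). The seal lip grips a tongue under the lid: the upward pull needed at the bow handle climbs at once to 12 to 18 N, then falls away when the gap has grown to some 3 to 6 mm; from there only the lid's weight is felt (2 to 3 N at the handle).
- clamp_handle (a joint): Handle of the toggle clamp, rad: 0 clamped (upright, past dead centre, on its stop); grows as its top swings away from the case, to the front and down, to the stop at 1.5 (nearly level). The linkage raises the arm with it, to almost upright at 1.5. The first 0.15 rad need up to about 5 N at the grip; past dead centre it goes free, and near its end it falls to the stop by its own weight.
- clamp_grip (a point): Point to grip on the clamp's handle: on the middle line of its black round grip (17 mm thick, 55 mm long), 65 mm from the handle's pivot and 16 mm short of the grip's round end. Moves with the handle, on an arc about clamp_pivot.
- clamp_pivot (a point): Middle of the handle's pivot pin (along the case's y), on the clamp 121 mm in front of the case's centre, 111 mm above the desk; clamp_grip stands 65 mm straight above it when clamped. Fixed to the case.
- touchstone: Black testing stone slab 52 x 90 x 18 mm lying on the desk, loose, not to be disturbed. Origin: centre of its underside.
- ring_box: Small ring box 60 x 52 x 42 mm, shut, loose, not to be disturbed. Origin: centre of its underside.
- steel_dish: Round steel dish, 86 mm across and 16 mm high, loose, not to be disturbed. Origin: centre of its underside.

How it is judged:
By the outcome, as a careful person would: the job done as asked, in the order asked, and still so for the second after the job is handed in, while the arm keeps its last pose, push and grip.
It also fails if it takes over 38 s, if anything falls off the work surface, if the arm or the gripper's body presses on something with over 40 N, if the wrist force passes 120 N, or if a joint passes its speed limit or range.

### The arm

A 6-joint arm with a two-finger parallel gripper is mounted at the origin on the work surface; the furniture and walls round the work are solid. World frame = base frame: x ahead of the robot, y to its left, z up, the work surface at z = 0. Lengths are in m, angles in degrees, forces in N, time in s.
With the tool pointing down it reaches from about 0.4 to 0.825 m from the base axis. Payload 7 kg.
Tool frame: the origin (TCP) lies at the very end of the fingers, on their centre line; the grasp point (between the pads) lies 19 mm behind it; z points along the fingers, y is the direction in which the jaws open and shut (so a half turn about z gives the same grasp; the last joint's range is limited). The gripper opens to 88 mm and grips with 3 to 60 N. Pads are 19 mm wide; open, the fingers measure 130 mm over their backs; the gripper's body (78 mm by 193 mm) begins 47 mm behind the grasp point.
Start: joints at [88.929, 20.546, 0.682, 0, -70.136, -16.507], TCP at [0.204, 0.643, 0.227] pointing down, gripper open.
Joint ranges: [-176.03, 176.03], [-82.01, 121.73], [-58.28, 71.71], [-173.87, 95.51], [-174.79, -0.11], [-173.66, 173.66]. Speed limits (degrees/s): [136.94, 136.94, 172.46, 180, 180, 180].

### API

Orientations are given as [roll, pitch, yaw] about the fixed x, y, z axes, in that order (R = Rz(yaw) Ry(pitch) Rx(roll)).
In Python, from plant import telemetry, snapshot, calibration, workorder gives the robot as it stands. The module is installed in compiled form; this text tells all that it offers.
- The arm moves only by the tool step_arm, never from a script. Its argument "plan" is text: rows parted by semicolons, each of 7 numbers parted by spaces: the finger opening in cm, from 0 to 8.76, then the shift along the tool's x, y, z in cm, then the turn, a rotation vector about the tool's x, y, z in degrees. A call has 1 to 12 rows; each row shifts and turns the commanded pose from where the row before left it, along the tool's axes as they then stand; what a row does not reach is not made up. A row lasts 1/12 s, in which the tool goes at most 41.7 mm and 7.16 degrees, less where a joint would pass 70% of its speed; a pose out of reach is approached as far as the arm can. A call with a gripper value outside its range is refused whole. The fingers move at their own pace and stop on an object; the grip force is fixed at half the most. Time passes only in rows, so rows that do not move let the fingers close. It gives the time, the measured TCP pose, the force and the opening at its end, in the units of the state.
- telemetry.get_obs(): the state, without advancing time (a new reading comes with each control period).
- snapshot(name): name is "side" or "top"; returns the picture (384x512x3 uint8, blue, green, red); there is no depth.
- calibration(name): a dict with "K" (3x3 intrinsics, pixels), "camera_from_world" (4x4, takes a point from world to camera coordinates). Camera axes: x right, y up, looking along -z (the intrinsics and any distortion apply to the point x, -y, -z); pixel columns grow to the right and rows downward; lengths in m; the calibration is good to about 2 mm. A picture is of the moment at which its call begins. calibration takes no time and is no camera call.
- workorder.close_job(): hands the job in, once; it reports no verdict.
The state is a dict: "clock": time; "joint_pos": joint angles; "qvel": joint speeds; "tau": joint torques, N m; "tool_pos": TCP position; "orientation": TCP orientation; "force": force on the tool from outside, world axes, zero at the start; "moment": the same for the moment, N m; "opening": finger opening in m.
Only numpy, scipy, OpenCV 4.12 (cv2) and the standard library are available. Lean on these libraries where they do the work, as an engineer would, in place of code of your own. Each camera call takes 0.05 s, during which the arm holds its last target.

## Working session

There is one attempt and no reset: what is moved stays moved. The work goes in short steps, Python scripts to look and compute and a tool call to move; the robot and the scene stay as the last step left them, time stands still between calls to the robot, and variables do not carry over. Pictures are saved under pics/ and viewed, and the job is handed in when it is done.

Besides the shell and the picture viewer there is one more tool, called after "Request:" by a JSON object that holds its "op" and its "data", one argument or row to a line. step_arm: Moves the arm, as the interface text tells. Its arguments: {"type":"object","properties":{"plan":{"type":"string"}},"required":["plan"]}

```bash
mkdir -p pics; ls
python3 - <<'E'
from plant import telemetry, snapshot, calibration
import cv2
print(telemetry.get_obs())
for n in("side","top"):
    cv2.imwrite(f"pics/{n}0.png",snapshot(n)); c=calibration(n); print(n,c)
E
```

```text
pics
{'clock': 0.0, 'joint_pos': array([ 8.89276303e+01,  2.05916361e+01,  6.34426640e-01, -1.92768273e-02,
       -7.01345981e+01, -1.65066584e+01]), 'qvel': array([ 0.02509665, -0.07571456, -0.01947344,  0.08628727,  0.02470997,
        0.03555802]), 'tau': array([ 6.83572307e-04, -5.82715702e+01,  2.93057334e+01,  6.99730799e+00,
        7.06884879e-03, -1.45002259e-04]), 'tool_pos': array([0.20375031, 0.64301713, 0.22562802]), 'orientation': array([ 1.79906827e+02, -8.71279815e-03, -1.75855860e+01]), 'force': array([-0.48975267,  0.45592321, -0.4914212 ]), 'moment': array([ 0.00794532,  0.00498769, -0.03379921]), 'opening': 0.08745233033913379}
side {'K': array([[378.75001719,   0.        , 254.1255241 ],
       [  0.        , 378.75001719, 185.37128934],
       [  0.        ,   0.        ,   1.        ]]), 'camera_from_world': array([[ 0.85427304, -0.51982354,  0.00103099, -0.19179386],
       [ 0.36090917,  0.59453974,  0.71851728, -0.46397826],
       [-0.37411516, -0.61343784,  0.69550835, -0.53435151],
       [ 0.        ,  0.        ,  0.        ,  1.        ]])}
top {'K': array([[427.25101109,   0.        , 261.60944127],
       [  0.        , 427.25101109, 186.6079814 ],
       [  0.        ,   0.        ,   1.        ]]), 'camera_from_world': array([[ 0.00276925, -0.99998882, -0.00383304,  0.38752582],
       [ 0.99704691,  0.00246689,  0.07675527, -0.4197576 ],
       [-0.07674496, -0.00403428,  0.99704259, -0.98631981],
       [ 0.        ,  0.        ,  0.        ,  1.        ]])}
```

View pics/side0.png

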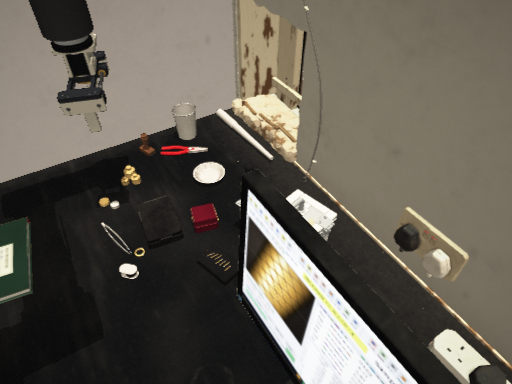

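View pics/top0.png

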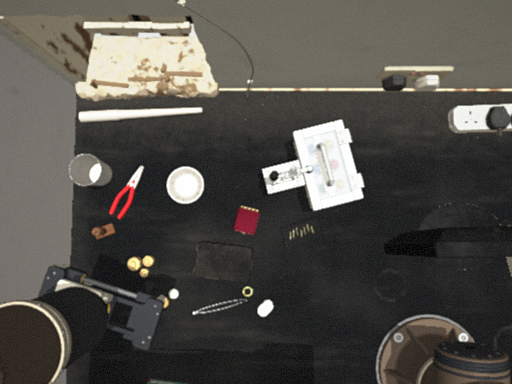

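```bash
cat > h.py <<'E'
import numpy as np, cv2
from plant import telemetry, snapshot, calibration
def proj(n,P):
    c=calibration(n);P=np.atleast_2d(P);T=c["camera_from_world"]
    q=P@T[:3,:3].T+T[:3,3]; q=q*[1,-1,-1]; u=q@c["K"].T; return u[:,:2]/u[:,2:]
def ray(n,px):
    c=calibration(n);T=c["camera_from_world"];R=T[:3,:3]
    d=np.linalg.inv(c["K"])@[px[0],px[1],1]; d=d*[1,-1,-1]
    return -R.T@T[:3,3], R.T@d
def at_z(n,px,z):
    o,d=ray(n,px); return o+d*(z-o[2])/d[2]
E
python3 - <<'E'
from h import *
for n in("side","top"): print(n,ray(n,(256,192)))
for px,z in [((294,131),.107),((343,121),.107),((357,199),.107),((312,210),.107),((318,146),.143),((330,185),.143),((274,175),.176)]:
    P=at_z("top",px,z); print(px,P.round(3),proj("side",P).round(0))
t=cv2.imread("pics/top0.png")[110:270,160:380]; cv2.imwrite("pics/t1.png",cv2.resize(t,None,fx=3.6,fy=3.6,interpolation=cv2.INTER_CUBIC))
t=cv2.imread("pics/side0.png")[90:290,130:380]; cv2.imwrite("pics/s1.png",cv2.resize(t,None,fx=3,fy=3,interpolation=cv2.INTER_CUBIC))
E
```

```text
side (array([ 0.13138933, -0.15163688,  0.70522007]), array([ 0.37202658,  0.60045981, -0.70807841]))
top (array([0.34174979, 0.3845779 , 1.01710687]), array([ 0.06412561,  0.01713214, -0.99796094]))
(294, 131) [0.532 0.319 0.107] [[297. 188.]]
(343, 121) [0.554 0.213 0.107] [[335. 214.]]
(357, 199) [0.386 0.185 0.107] [[276. 258.]]
(312, 210) [0.362 0.281 0.107] [[240. 229.]]
(318, 146) [0.493 0.272 0.143] [[297. 196.]]
(330, 185) [0.413 0.248 0.143] [[271. 219.]]
(274, 175) [0.43  0.364 0.176] [[248. 169.]]
```

View pics/t1.png

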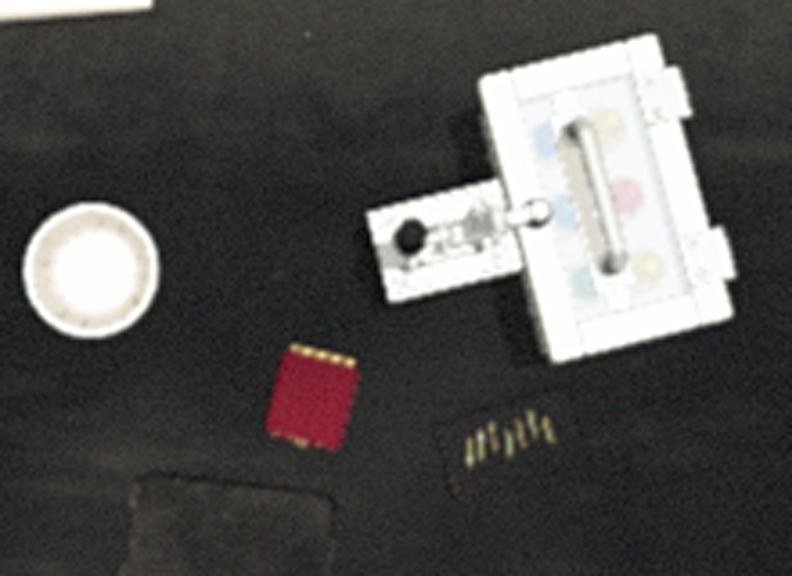

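View pics/s1.png

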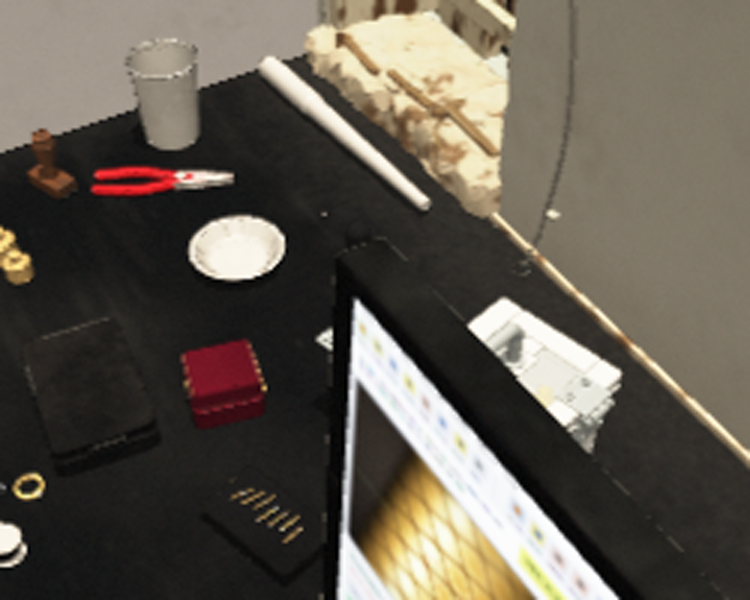

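```bash
cat > fit.py <<'E'
from h import *
from scipy.optimize import least_squares
top=np.array([(482,75),(657,35),(732,318),(553,362),(582,127),(614,265),(411,236)])/3.6+[160,110]
loc=np.array([(-55,88,107),(55,88,107),(55,-88,107),(-55,-88,107),(-8,39,143),(-8,-39,143),(-121,0,192)])/1000
side=np.array([(506,298),(620,378)])/3+[130,90]
def W(p,l):
    c,s=np.cos(p[2]),np.sin(p[2]); l=np.atleast_2d(l)
    return np.c_[p[0]+c*l[:,0]-s*l[:,1],p[1]+s*l[:,0]+c*l[:,1],l[:,2]]
def f(p): return np.r_[(proj("top",W(p,loc))-top).ravel(),(proj("side",W(p,loc[:2]))-side).ravel()]
if __name__=="__main__":
    r=least_squares(f,[.46,.25,-1.8]); p=r.x
    print(p,np.degrees(p[2])); print(r.fun.reshape(-1,2).round(1))
    # free-height check: triangulate corners
    for i in range(2):
        (o1,d1),(o2,d2)=ray("top",top[i]),ray("side",side[i])
        A=np.c_[d1,-d2]; t=np.linalg.lstsq(A,o2-o1,rcond=None)[0]; print((o1+d1*t[0]).round(4),(o2+d2*t[1]).round(4))
    for n,l in dict(bar=(-8,0,143),hinge=(60,0,99),grip=(-121,0,176),pivot=(-121,0,111)).items(): print(n,W(p,np.array(l)/1000).round(4))
E
python3 fit.py
```

```text
[ 0.4581073   0.24522565 -1.33946708] -76.74581048474292
[[ 0.   0.7]
 [ 0.9  0.4]
 [ 0.   1. ]
 [-0.5  0.5]
 [ 1.1  0.4]
 [ 1.3 -1.3]
 [ 0.3 -1.8]
 [-1.9 -1.4]
 [-0.2 -2. ]]
[0.5339 0.3185 0.1009] [0.5358 0.3175 0.1014]
[0.5592 0.2123 0.0986] [0.559  0.2124 0.0986]
bar [[0.4563 0.253  0.143 ]]
hinge [[0.4719 0.1868 0.099 ]]
grip [[0.4304 0.363  0.176 ]]
pivot [[0.4304 0.363  0.111 ]]
```

Run:
```python
from h import *
def tri(a,b):
    (o1,d1),(o2,d2)=ray("top",a),ray("side",b)
    t=np.linalg.lstsq(np.c_[d1,-d2],o2-o1,rcond=None)[0]; return (o1+d1*t[0]).round(3),(o2+d2*t[1]).round(3)
print(tri((385,245),(250,172)))
print(proj("top",[[0,0,0],[0,0,.4],[.456,.253,.143]]))
print("dish",at_z("top",(185,185),.016),"box",at_z("top",(247,220),.042),"stone",at_z("top",(223,260),.018))
t=cv2.imread("pics/top0.png")[150:384,300:512]; cv2.imwrite("pics/t2.png",cv2.resize(t,None,fx=2.5,fy=2.5,interpolation=cv2.INTER_CUBIC))
```

```text
(array([0.303, 0.197, 0.352]), array([0.329, 0.184, 0.354]))
[[429.47669637 368.43729858]
 [542.31574353 469.54171093]
 [327.28973783 164.02744765]]
dish [0.42215547 0.56885507 0.016     ] box [0.34051068 0.4215586  0.042     ] stone [0.24798562 0.47755191 0.018     ]
```

View pics/t2.png

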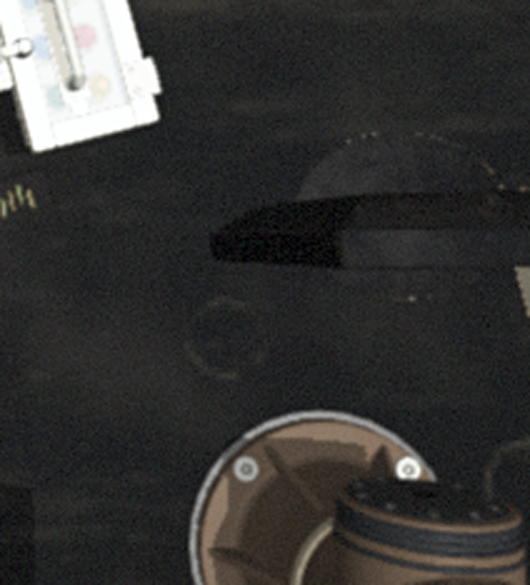

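```bash
cat >> h.py <<'E'
from scipy.spatial.transform import Rotation as Ro
CASE=np.array([0.4581,0.2452,-76.75])
def cw(l):  # case mm -> world
    c,s=np.cos(np.radians(CASE[2])),np.sin(np.radians(CASE[2])); x,y,z=np.array(l)/1000
    return np.array([CASE[0]+c*x-s*y,CASE[1]+s*x+c*y,z])
def wc(P):
    c,s=np.cos(np.radians(CASE[2])),np.sin(np.radians(CASE[2])); dx,dy=P[0]-CASE[0],P[1]-CASE[1]
    return np.array([c*dx+s*dy,-s*dx+c*dy,P[2]])*1000
def rpy(r,p,y): return Ro.from_euler('xyz',[r,p,y],degrees=True)
def go(tcp,R):
    o=telemetry.get_obs(); R0=rpy(*o["orientation"])
    print("rotvec tool deg",np.degrees((R0.inv()*R).as_rotvec()).round(2),"shift cm in final frame",(R.inv().apply(tcp-o["tool_pos"])*100).round(2),"in present frame",(R0.inv().apply(tcp-o["tool_pos"])*100).round(2))
def st():
    o=telemetry.get_obs(); print(o["clock"],"tcp case mm",wc(o["tool_pos"]).round(1),o["orientation"].round(1),"F",o["force"].round(1),"op",round(o["opening"],4),"q",o["joint_pos"].round(1))
E
python3 - <<'E'
from h import *
go(cw((-121,0,226)),rpy(180,0,-76.75))
E
```

```text
rotvec tool deg [ 7.000e-02 -5.000e-02  5.917e+01] shift cm in final frame [ 3.246e+01 -1.564e+01 -2.000e-02] in present frame [3.006e+01 1.985e+01 1.000e-02]
```

Request:
{"op": "step_arm", "data": {
  "plan": "8.7 0 0 0 0 0 6.6; 8.7 0 0 0 0 0 6.6; 8.7 0 0 0 0 0 6.6; 8.7 0 0 0 0 0 6.6; 8.7 0 0 0 0 0 6.6; 8.7 0 0 0 0 0 6.6; 8.7 0 0 0 0 0 6.6; 8.7 0 0 0 0 0 6.6; 8.7 0 0 0 0 0 6.37; 8.7 0 0 0 0 0 0"
}}

```text
clock: 0.93
tool_pos: [0.2038, 0.6432, 0.226]
orientation: [180.0, -0.0, -77.0]
force: [-0.1, -0.7, -0.2]
opening: 0.087
```

Request:
{"op": "step_arm", "data": {
  "plan": "8.7 1.5 -0.7 0 0 0 0; 8.7 3 -1.45 0 0 0 0; 8.7 3 -1.45 0 0 0 0; 8.7 3 -1.45 0 0 0 0; 8.7 3 -1.45 0 0 0 0; 8.7 3 -1.45 0 0 0 0; 8.7 3 -1.45 0 0 0 0; 8.7 3 -1.45 0 0 0 0; 8.7 3 -1.45 0 0 0 0; 8.7 3 -1.45 0 0 0 0; 8.7 1.5 -0.7 0 0 0 0; 8.7 0 0 0 0 0 0"
}}

```text
clock: 1.93
tool_pos: [0.4149, 0.3813, 0.2266]
orientation: [180.0, -0.0, -76.7]
force: [-0.3, -1.0, -1.3]
opening: 0.087
```

Run:
```python
from h import *
st(); go(cw((-121,0,226)),rpy(180,0,-76.75))
t=snapshot("top")[110:270,160:380]; cv2.imwrite("pics/t3.png",cv2.resize(t,None,fx=3.6,fy=3.6,interpolation=cv2.INTER_CUBIC))
cv2.imwrite("pics/s3.png",snapshot("side"))
```

```text
1.9333 tcp case mm [-142.4  -10.9  226.6] [180.   -0.  -76.7] F [-0.3 -1.  -1.3] op 0.087 q [ 62.5  10.1 -13.6   0.  -66.3 -49.2]
rotvec tool deg [ 0.01 -0.03  0.06] shift cm in final frame [ 2.14 -1.09  0.06] in present frame [ 2.14 -1.09  0.06]
```

View pics/t3.png

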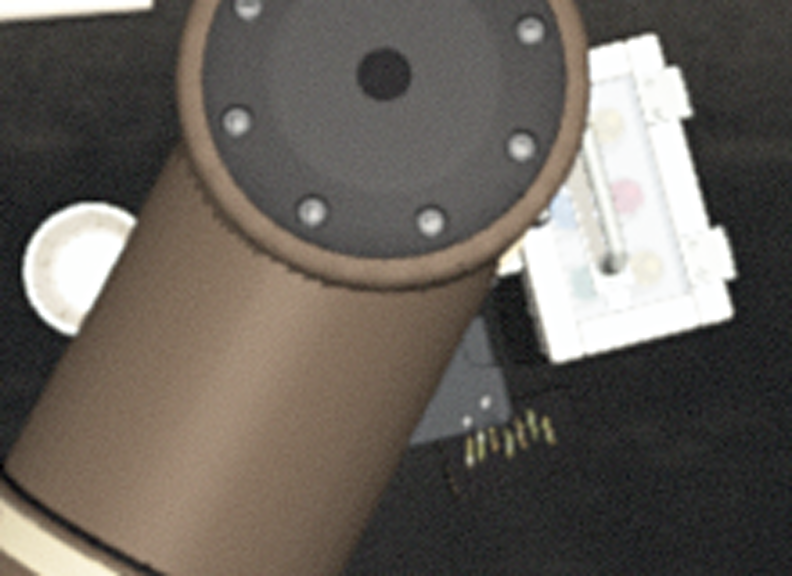

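View pics/s3.png

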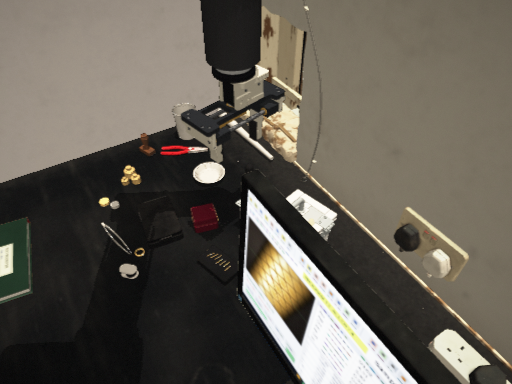

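Request:
{"op": "step_arm", "data": {
  "plan": "8.7 1.1 -0.55 0 0 0 0; 8.7 1.04 -0.54 0 0 0 0; 8.7 0 0 0 0 0 0; 8.7 0 0 1.5 0 0 0; 8.7 0 0 1.5 0 0 0; 8.7 0 0 1.5 0 0 0; 8.7 0 0 1.5 0 0 0; 8.7 0 0 1.0 0 0 0; 8.7 0 0 0 0 0 0"
}}

```text
clock: 2.78
tool_pos: [0.4279, 0.3653, 0.1543]
orientation: [179.8, -0.1, -76.7]
force: [-0.7, -1.2, 0.2]
opening: 0.0868
```

Run:
```python
from h import *
st(); go(cw((-121,0,157)),rpy(180,0,-76.75))
t=snapshot("side")[60:260,150:350]; cv2.imwrite("pics/s4.png",cv2.resize(t,None,fx=3,fy=3,interpolation=cv2.INTER_CUBIC))
```

```text
2.7833 tcp case mm [-123.9   -1.9  154.3] [ 1.798e+02 -1.000e-01 -7.670e+01] F [-0.7 -1.2  0.2] op 0.0868 q [ 60.4  13.5 -19.3  -0.  -57.4 -47.1]
rotvec tool deg [ 0.17 -0.14  0.03] shift cm in final frame [ 0.29 -0.19 -0.27] in present frame [ 0.29 -0.19 -0.27]
```

View pics/s4.png

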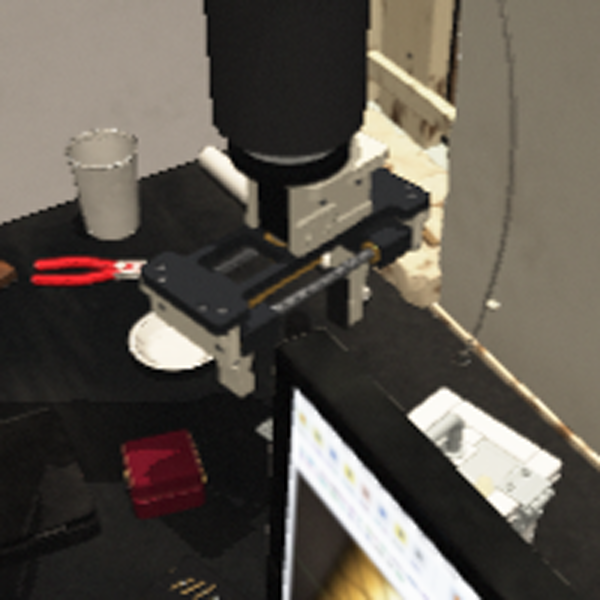

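Request:
{"op": "step_arm", "data": {
  "plan": "8.7 0.29 -0.19 -0.2 0 0 0; 5 0 0 0 0 0 0; 3 0 0 0 0 0 0; 1 0 0 0 0 0 0; 1 0 0 0 0 0 0; 1 0 0 0 0 0 0; 1 0 0 0 0 0 0; 1 0 0 0 0 0 0; 1 0 0 0 0 0 0; 1 0 0 0 0 0 0"
}}

```text
clock: 3.67
tool_pos: [0.4313, 0.3638, 0.1585]
orientation: [180.0, -0.0, -76.7]
force: [0.0, -0.2, -0.5]
opening: 0.0324
```

```bash
python3 -c "
from h import *
st()"
```

```text
3.6667 tcp case mm [-121.6    1.1  158.5] [180.   -0.  -76.7] F [ 0.  -0.2 -0.5] op 0.0324 q [ 60.   13.3 -18.9  -0.  -57.7 -46.8]
```

Request:
{"op": "step_arm", "data": {
  "plan": "1 0 0 0 0 0 0; 1 0 0 0 0 0 0; 1 0 0 0 0 0 0; 1 0 0 0 0 0 0; 1 0 0 0 0 0 0; 1 0 0 0 0 0 0"
}}

```text
clock: 4.17
tool_pos: [0.4301, 0.3635, 0.1584]
orientation: [179.9, -0.0, -76.8]
force: [-7.0, -0.7, 4.3]
opening: 0.0163
```

```bash
python3 -c "
from h import *
st()"
```

```text
4.1667 tcp case mm [-121.6   -0.2  158.4] [179.9  -0.  -76.8] F [-7.  -0.7  4.3] op 0.0163 q [ 60.1  13.3 -19.   -0.1 -57.8 -46.8]
```

```bash
cat > arc.py <<'E'
from h import *
# in case xz plane; tool x->case x, tool z->case -z at tilt 0; tilt phi about tool +y
def pose(th,k,r=66.4,dx=-0.6):
    th,ph=np.radians(th),np.radians(th*k)
    g=np.array([-121+dx-r*np.sin(th),111+r*np.cos(th)])
    tx=np.array([np.cos(ph),np.sin(ph)]); tz=np.array([np.sin(ph),-np.cos(ph)])
    return g+19*tz,tx,tz
def rows(a,b,n,k,grip=1):
    for i in range(n):
        t0,t1=a+(b-a)*i/n,a+(b-a)*(i+1)/n
        p0,tx,tz=pose(t0,k);p1,_,_=pose(t1,k); d=(p1-p0)/10
        print(f"{grip} {d@tx:.2f} 0 {d@tz:.2f} 0 {(t1-t0)*k:.1f} 0",end="; ")
    print()
E
python3 -c "
from arc import *
rows(0,24,6,.5);rows(24,60,6,.5);rows(60,86,6,.5)"
```

```text
1 -0.40 0 0.02 0 2.0 0; 1 -0.40 0 0.03 0 2.0 0; 1 -0.39 0 0.05 0 2.0 0; 1 -0.39 0 0.06 0 2.0 0; 1 -0.39 0 0.08 0 2.0 0; 1 -0.39 0 0.10 0 2.0 0; 
1 -0.57 0 0.18 0 3.0 0; 1 -0.56 0 0.21 0 3.0 0; 1 -0.55 0 0.25 0 3.0 0; 1 -0.54 0 0.28 0 3.0 0; 1 -0.52 0 0.31 0 3.0 0; 1 -0.50 0 0.34 0 3.0 0; 
1 -0.35 0 0.27 0 2.2 0; 1 -0.34 0 0.28 0 2.2 0; 1 -0.33 0 0.30 0 2.2 0; 1 -0.32 0 0.31 0 2.2 0; 1 -0.31 0 0.33 0 2.2 0; 1 -0.30 0 0.34 0 2.2 0;
```

Request:
{"op": "step_arm", "data": {
  "plan": "1 -0.40 0 0.02 0 2 0; 1 -0.40 0 0.03 0 2 0; 1 -0.39 0 0.05 0 2 0; 1 -0.39 0 0.06 0 2 0; 1 -0.39 0 0.08 0 2 0; 1 -0.39 0 0.10 0 2 0; 1 0 0 0 0 0 0"
}}

```text
clock: 4.75
tool_pos: [0.4244, 0.3855, 0.1526]
orientation: [179.8, -12.4, -76.7]
force: [-6.9, -4.4, 7.4]
opening: 0.0162
```

```bash
python3 -c "
from h import *
st();o=telemetry.get_obs();print(wc(o['tool_pos']-.019*rpy(*o['orientation']).apply([0,0,-1])*-1)); 
import arc; print(arc.pose(24,.5))"
```

```text
4.75 tcp case mm [-144.3   -0.7  152.6] [179.8 -12.4 -76.7] F [-6.9 -4.4  7.4] op 0.0162 q [ 66.7  18.8 -16.5   7.9 -65.  -57.4]
[-148.3526698    -0.60615779  171.16080093]
(array([-144.65699097,  153.07461397]), array([0.9781476 , 0.20791169]), array([ 0.20791169, -0.9781476 ]))
```

Following well, with small forces. Continue.

Request:
{"op": "step_arm", "data": {
  "plan": "1 -0.57 0 0.18 0 3 0; 1 -0.56 0 0.21 0 3 0; 1 -0.55 0 0.25 0 3 0; 1 -0.54 0 0.28 0 3 0; 1 -0.52 0 0.31 0 3 0; 1 -0.50 0 0.34 0 3 0; 1 0 0 0 0 0 0"
}}

```text
clock: 5.33
tool_pos: [0.4179, 0.4105, 0.1256]
orientation: [179.7, -30.4, -76.5]
force: [-10.3, -1.3, 3.5]
opening: 0.0161
```

```bash
python3 -c "
from h import *
st()
import arc; print(arc.pose(60,.5))"
```

```text
5.3333 tcp case mm [-170.2   -1.3  125.6] [179.7 -30.4 -76.5] F [-10.3  -1.3   3.5] op 0.0161 q [ 73.1  29.9 -11.5  15.  -76.1 -66.9]
(array([-169.60408681,  127.74551733]), array([0.8660254, 0.5      ]), array([ 0.5      , -0.8660254]))
```

Request:
{"op": "step_arm", "data": {
  "plan": "1 -0.35 0 0.27 0 2.2 0; 1 -0.34 0 0.28 0 2.2 0; 1 -0.33 0 0.30 0 2.2 0; 1 -0.32 0 0.31 0 2.2 0; 1 -0.31 0 0.33 0 2.2 0; 1 -0.30 0 0.32 0 2 0; 1 0 0 0 0 0 0"
}}

```text
clock: 5.92
tool_pos: [0.4166, 0.4151, 0.0997]
orientation: [179.7, -43.4, -76.5]
force: [-12.5, -0.1, 2.6]
opening: 0.016
```

```bash
python3 -c "
from h import *
st()
import arc; print(arc.pose(86,.5))
t=snapshot('top')[110:270,160:380]; cv2.imwrite('pics/t5.png',cv2.resize(t,None,fx=3.6,fy=3.6,interpolation=cv2.INTER_CUBIC))
t=snapshot('side')[60:260,150:350]; cv2.imwrite('pics/s5.png',cv2.resize(t,None,fx=3,fy=3,interpolation=cv2.INTER_CUBIC))"
```

```text
5.9167 tcp case mm [-174.9   -1.5   99.7] [179.7 -43.4 -76.5] F [-12.5  -0.1   2.6] op 0.016 q [ 75.7  38.4  -8.3  18.5 -83.6 -71.2]
(array([-174.8802841 ,  101.73610953]), array([0.7313537 , 0.68199836]), array([ 0.68199836, -0.7313537 ]))
```

View pics/t5.png

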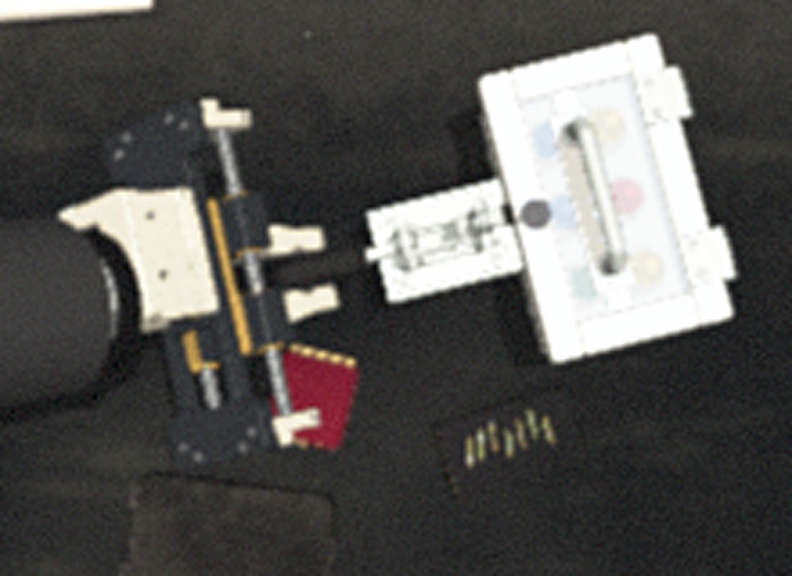

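View pics/s5.png

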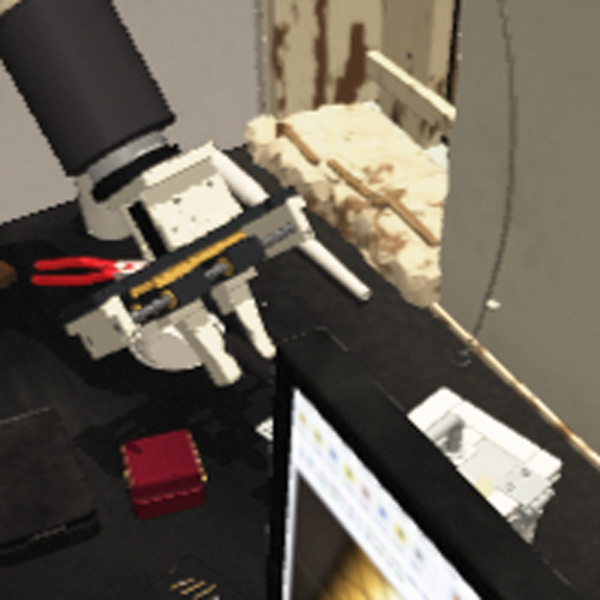

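Request:
{"op": "step_arm", "data": {
  "plan": "4.5 0 0 0 0 0 0; 4.5 0 0 0 0 0 0; 4.5 0 0 0 0 0 0; 4.5 0 0 0 0 0 0; 4.5 0 0 0 0 0 0; 4.5 0 0 0 0 0 0"
}}

```text
clock: 6.52
tool_pos: [0.4193, 0.4158, 0.102]
orientation: [-180.0, -43.0, -76.8]
force: [-0.5, 1.0, 0.3]
opening: 0.0443
```

Request:
{"op": "step_arm", "data": {
  "plan": "4.5 0 0 -1.2 0 0 0; 4.5 0 0 -2 0 0 0; 4.5 0 0 -2 0 0 0; 4.5 0 0 -2 0 0 0; 4.5 0 0 -2 0 0 0; 4.5 0 0 -1 0 0 0; 4.5 0 0 0 0 0 0"
}}

```text
clock: 7.1
tool_pos: [0.4031, 0.4858, 0.1783]
orientation: [-179.8, -42.8, -76.8]
force: [0.9, -0.6, 0.1]
opening: 0.045
```

```bash
python3 -c "
from h import *
st()
t=snapshot('top')[110:270,160:380]; cv2.imwrite('pics/t6.png',cv2.resize(t,None,fx=3.6,fy=3.6,interpolation=cv2.INTER_CUBIC))
t=snapshot('side')[60:260,150:350]; cv2.imwrite('pics/s6.png',cv2.resize(t,None,fx=3,fy=3,interpolation=cv2.INTER_CUBIC))
for z in (.107,.13,.15,.16,.17,.18): print(z,wc(at_z('top',np.array((537,213))/3.6+[160,110],z)).round(1))
"
```

```text
7.1 tcp case mm [-246.8    1.6  178.3] [-179.8  -42.8  -76.8] F [ 0.9 -0.6  0.1] op 0.045 q [ 78.   38.6   4.5  17.1 -95.6 -69.3]
0.107 [-42.1   1.1 107. ]
0.13 [-45.2  -1.  130. ]
0.15 [-47.8  -2.8 150. ]
0.16 [-49.1  -3.7 160. ]
0.17 [-50.5  -4.6 170. ]
0.18 [-51.8  -5.5 180. ]
```

View pics/t6.png

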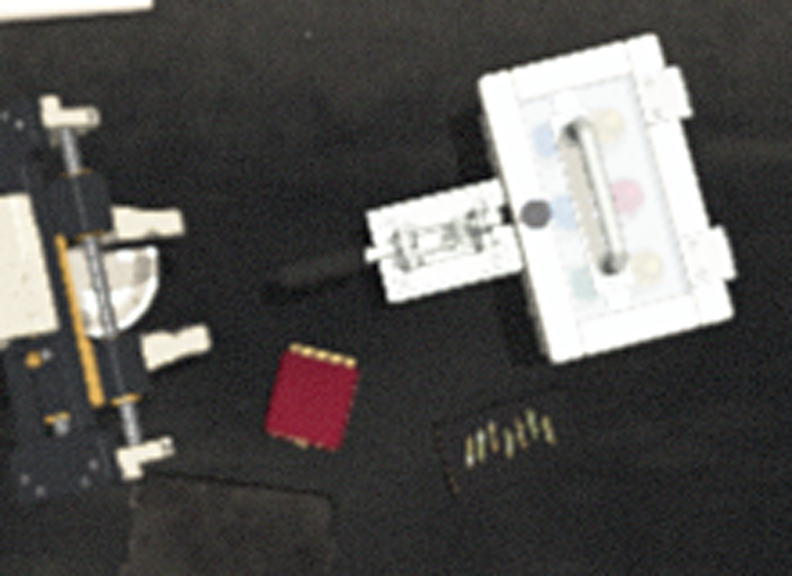

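View pics/s6.png

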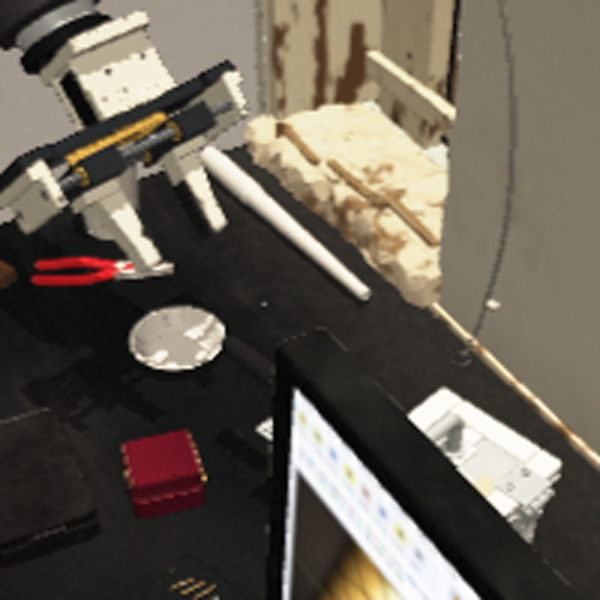

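Run:
```python
from h import *
a=cv2.imread("pics/t1.png")[150:320,350:650]; b=cv2.imread("pics/t6.png")[150:320,350:650]
cv2.imwrite("pics/cmp.png",cv2.resize(np.vstack([a,b]),None,fx=1.75,fy=1.75,interpolation=cv2.INTER_CUBIC)[:,:520])
# side full crop for case region
```

```text
(no output)
```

View pics/cmp.png

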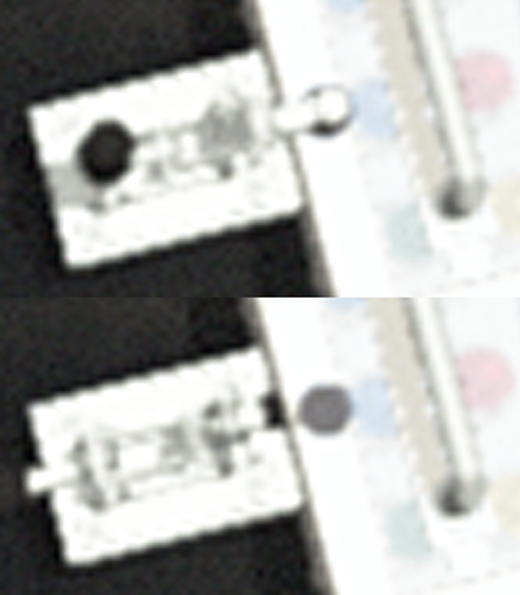

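Run:
```python
from h import *
for px in ((505.4,214),(482,218)):
  for z in (.107,.14,.16,.18,.2): print(px,z,wc(at_z('top',np.array(px)/3.6+[160,110],z)).round(1))
```

```text
(505.4, 214) 0.107 [-60.6   4.8 107. ]
(505.4, 214) 0.14 [-64.3   1.7 140. ]
(505.4, 214) 0.16 [-66.5  -0.2 160. ]
(505.4, 214) 0.18 [-68.8  -2.1 180. ]
(505.4, 214) 0.2 [-71.  -4. 200.]
(482, 218) 0.107 [-74.7   5.6 107. ]
(482, 218) 0.14 [-77.9   2.5 140. ]
(482, 218) 0.16 [-79.8   0.6 160. ]
(482, 218) 0.18 [-81.7  -1.3 180. ]
(482, 218) 0.2 [-83.7  -3.3 200. ]
```

Request:
{"op": "step_arm", "data": {
  "plan": "3.2 0 0 0 0 -7 0; 3.2 0 0 0 0 -7 0; 3.2 0 0 0 0 -7 0; 3.2 0 0 0 0 -7 0; 3.2 0 0 0 0 -7 0; 3.2 0 0 0 0 -7 0; 3.2 0 0 -1 0 -0.8 0; 3.2 0 0 -1.5 0 0 -3; 3.2 0 0 -1 0 0 -6.5; 3.2 0 0 0 0 0 -6.5; 3.2 0 0 0 0 0 -6.5; 3.2 0 0 0 0 0 -6.5"
}}

```text
clock: 8.2
tool_pos: [0.4029, 0.4825, 0.2108]
orientation: [179.8, -0.2, -47.5]
force: [0.1, -0.3, -0.3]
opening: 0.032
```

Request:
{"op": "step_arm", "data": {
  "plan": "3.2 0 0 0 0 0 -6.5; 3.2 0 0 0 0 0 -6.5; 3.2 0 0 0 0 0 -6.5; 3.2 0 0 0 0 0 -6.5; 3.2 0 0 0 0 0 -6.5; 3.2 0 0 0 0 0 -6.5; 3.2 0 0 0 0 0 -6.5; 3.2 0 0 0 0 0 -6.5; 3.2 0 0 0 0 0 -6; 3.2 0 0 0 0 0 0"
}}

```text
clock: 9.03
tool_pos: [0.4028, 0.4826, 0.2105]
orientation: [179.7, 0.1, 10.5]
force: [0.4, -0.8, -0.6]
opening: 0.0323
```

```bash
python3 -c "
from h import *
st(); go(cw((-8,0,200)),rpy(180,0,13.25)*Ro.from_rotvec([np.radians(8),0,0]))"
```

```text
9.0333 tcp case mm [-243.7    0.6  210.5] [1.797e+02 1.000e-01 1.050e+01] F [ 0.4 -0.8 -0.6] op 0.0323 q [ 68.   17.   -6.7   0.1 -66.7  32.4]
rotvec tool deg [ 8.32 -0.12 -2.77] shift cm in final frame [-0.06 23.49 -2.24] in present frame [ 1.08 23.54  1.18]
```

Request:
{"op": "step_arm", "data": {
  "plan": "3.2 0 0 0 0 0 -2.75; 3.2 0 1 0 0 0 0; 3.2 0 2 0 0 0 0; 3.2 0 2.2 0 0 0 0; 3.2 0 2.2 0 0 0 0; 3.2 0 2.2 0 0 0 0; 3.2 0 2.2 0 0 0 0; 3.2 0 2.2 0 0 0 0; 3.2 0 2.2 0 0 0 0; 3.2 0 2.2 0 0 0 0; 3.2 0 2 0 0 0 0; 3.2 0 1 0 0 0 0"
}}

```text
clock: 10.03
tool_pos: [0.4509, 0.2723, 0.212]
orientation: [179.8, 0.1, 12.7]
force: [-0.5, -0.1, -0.5]
opening: 0.032
```

```bash
python3 -c "
from h import *
st(); go(cw((-8,0,200)),rpy(180,0,13.25)*Ro.from_rotvec([np.radians(8),0,0]))
t=snapshot('top')[60:280,180:400]; cv2.imwrite('pics/t7.png',cv2.resize(t,None,fx=2.7,fy=2.7,interpolation=cv2.INTER_CUBIC))
t=snapshot('side')[60:260,150:400]; cv2.imwrite('pics/s7.png',cv2.resize(t,None,fx=3,fy=3,interpolation=cv2.INTER_CUBIC))"
```

```text
10.0333 tcp case mm [-28.   -0.7 212. ] [1.798e+02 1.000e-01 1.270e+01] F [-0.5 -0.1 -0.5] op 0.032 q [ 52.6   7.3 -19.1   0.2 -63.8  50. ]
rotvec tool deg [ 8.24  0.02 -0.55] shift cm in final frame [0.07 2.15 0.91] in present frame [0.09 2.   1.21]
```

View pics/t7.png

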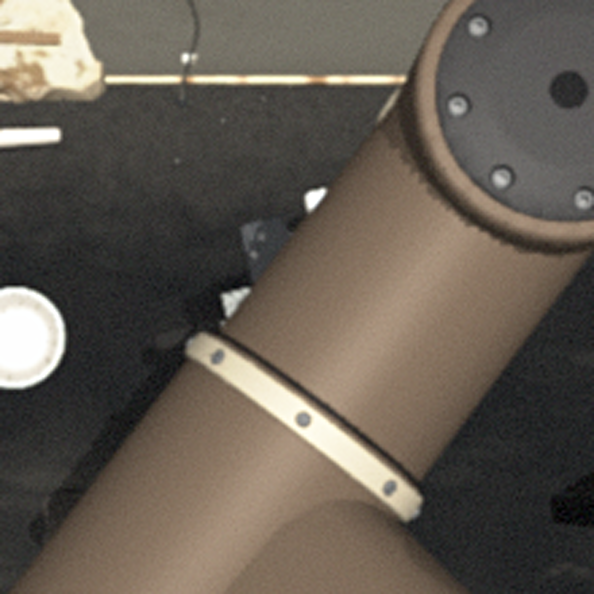

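View pics/s7.png

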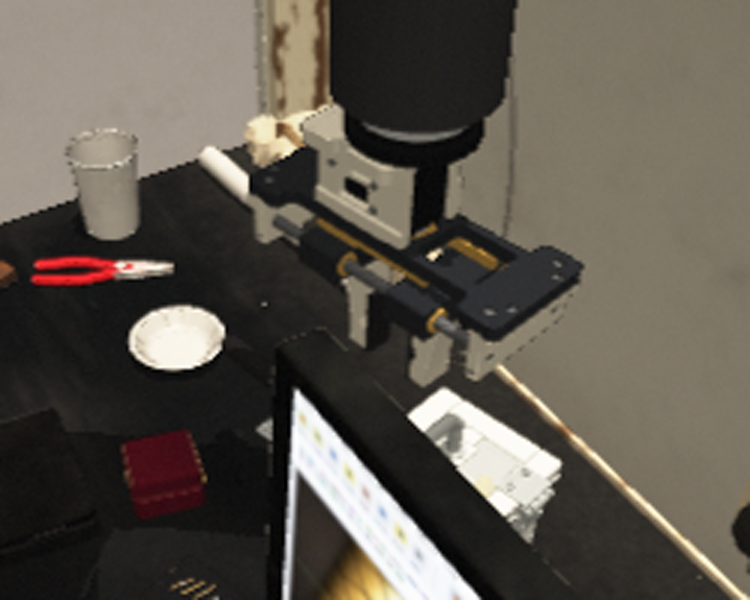

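Request:
{"op": "step_arm", "data": {
  "plan": "3.2 0 0 0 4 0 -0.3; 3.2 0 0 0 4 0 -0.25; 3.2 0 1 0 0 0 0; 3.2 0 1.15 0 0 0 0; 3.2 0 0 0 0 0 0; 3.2 0 0 0 0 0 0"
}}

```text
clock: 10.63
tool_pos: [0.4563, 0.2538, 0.209]
orientation: [-172.3, 0.0, 13.5]
force: [0.6, 0.5, -0.2]
opening: 0.032
```

```bash
python3 -c "
from h import *
st(); go(cw((-10.6,0,124.2)),rpy(180,0,13.25)*Ro.from_rotvec([np.radians(8),0,0]))"
```

```text
10.6333 tcp case mm [-8.70e+00  2.00e-01  2.09e+02] [-172.3    0.    13.5] F [ 0.6  0.5 -0.2] op 0.032 q [ 45.5   5.9 -18.4  -7.4 -61.8  61.3]
rotvec tool deg [0.32 0.04 0.21] shift cm in final frame [-0.02  1.    8.42] in present frame [-0.02  0.95  8.43]
```

Request:
{"op": "step_arm", "data": {
  "plan": "3.2 0 1 0 0 0 0; 3.2 0 0 1 0 0 0; 3.2 0 0 1.5 0 0 0; 3.2 0 0 1.5 0 0 0; 3.2 0 0 1.2 0 0 0; 3.2 0 0 0.4 0 0 0; 3.2 0 0 0 0 0 0"
}}

```text
clock: 11.22
tool_pos: [0.456, 0.252, 0.151]
orientation: [-172.3, 0.1, 13.6]
force: [-0.1, 0.0, -0.2]
opening: 0.032
```

```bash
python3 -c "
from h import *
st(); go(cw((-10.6,0,124.2)),rpy(180,0,13.25)*Ro.from_rotvec([np.radians(8),0,0]))"
```

```text
11.2167 tcp case mm [ -7.1  -0.5 151. ] [-1.723e+02  1.000e-01  1.360e+01] F [-0.1  0.  -0.2] op 0.032 q [ 45.2   9.  -22.8  -8.1 -54.5  62.8]
rotvec tool deg [0.3  0.15 0.3 ] shift cm in final frame [0.05 0.03 2.7 ] in present frame [0.05 0.02 2.7 ]
```

Request:
{"op": "step_arm", "data": {
  "plan": "3.2 0 0 0.9 0 0 0; 3.2 0 0 0.9 0 0 0; 3.2 0 0 0.8 0 0 0; 3.2 0 0 0 0 0 0"
}}

```text
clock: 11.55
tool_pos: [0.4551, 0.2553, 0.1249]
orientation: [-172.3, 0.1, 13.5]
force: [-0.4, -0.1, -1.0]
opening: 0.0322
```

Request:
{"op": "step_arm", "data": {
  "plan": "0.5 0 0 0 0 0 0; 0.5 0 0 0 0 0 0; 0.5 0 0 0 0 0 0; 0.5 0 0 0 0 0 0; 0.5 0 0 0 0 0 0"
}}

```text
clock: 11.97
tool_pos: [0.4565, 0.2544, 0.127]
orientation: [-172.3, -0.0, 13.6]
force: [4.6, -5.9, -1.1]
opening: 0.0098
```

```bash
python3 -c "
from h import *
st()
t=snapshot('side')[60:260,150:400]; cv2.imwrite('pics/s8.png',cv2.resize(t,None,fx=3,fy=3,interpolation=cv2.INTER_CUBIC))"
```

```text
11.9667 tcp case mm [ -9.3   0.5 127. ] [-172.3   -0.    13.6] F [ 4.6 -5.9 -1.1] op 0.0098 q [ 45.5  10.6 -24.4  -8.3 -51.2  63.1]
```

View pics/s8.png

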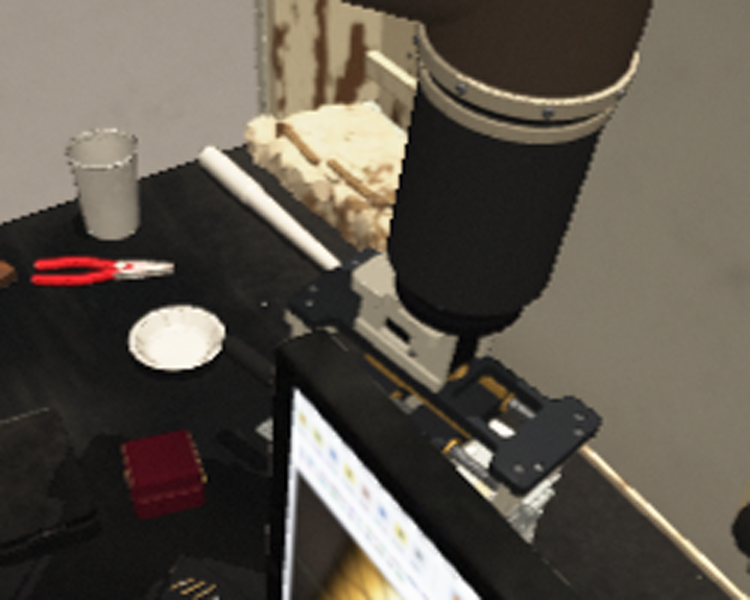

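```bash
cat > lift.py <<'E'
from h import *
H=np.array([60,99.]); 
def rot(th,v): c,s=np.cos(th),np.sin(th); return np.array([c*v[0]+s*v[1],-s*v[0]+c*v[1]])
def rows(a,b,n,tilt0=7.7):
    # rigid rotation of tool about hinge; TCP at theta=0 relative hinge
    g0=np.array([-8,143.])-H; t=np.radians(tilt0); tz0=np.array([-np.sin(t),-np.cos(t)]); ty0=np.array([np.cos(t),-np.sin(t)])
    p0=g0+19*tz0
    for i in range(n):
        t0,t1=np.radians(a+(b-a)*i/n),np.radians(a+(b-a)*(i+1)/n)
        d=(rot(t1,p0)-rot(t0,p0))/10
        print(f"0.5 0 {d@rot(t0,ty0):.3f} {d@rot(t0,tz0):.3f} {(b-a)/n:.2f} 0 0",end="; ")
    print(); print("grasp",(rot(np.radians(b),g0)-g0).round(2),"tcp",(rot(np.radians(b),p0)-p0).round(2))
E
python3 -c "
from lift import *
rows(0,4,5); rows(4,9.8,6)"
```

```text
0.5 0 0.022 -0.102 0.80 0 0; 0.5 0 0.022 -0.102 0.80 0 0; 0.5 0 0.022 -0.102 0.80 0 0; 0.5 0 0.022 -0.102 0.80 0 0; 0.5 0 0.022 -0.102 0.80 0 0; 
grasp [3.23 4.64] tcp [1.93 4.86]
0.5 0 0.027 -0.123 0.97 0 0; 0.5 0 0.027 -0.123 0.97 0 0; 0.5 0 0.027 -0.123 0.97 0 0; 0.5 0 0.027 -0.123 0.97 0 0; 0.5 0 0.027 -0.123 0.97 0 0; 0.5 0 0.027 -0.123 0.97 0 0; 
grasp [ 8.48 10.93] tcp [ 5.31 11.64]
```

First settle for a baseline, then pull in small steps.

Request:
{"op": "step_arm", "data": {
  "plan": "0.5 0 0 0 0 0 0; 0.5 0 0 0 0 0 0; 0.5 0 0 0 0 0 0; 0.5 0 0 0 0 0 0"
}}

```text
clock: 12.35
tool_pos: [0.4565, 0.2544, 0.127]
orientation: [-172.3, -0.1, 13.6]
force: [3.4, -7.0, -0.5]
opening: 0.0101
```

Request:
{"op": "step_arm", "data": {
  "plan": "0.5 0 0 0 0 0 0"
}}

```text
clock: 12.43
tool_pos: [0.4565, 0.2544, 0.127]
orientation: [-172.3, -0.0, 13.6]
force: [3.5, -5.9, -0.5]
opening: 0.0101
```

Request:
{"op": "step_arm", "data": {
  "plan": "0.5 0 0.02 -0.1 0.8 0 0; 0.5 0 0.02 -0.1 0.8 0 0"
}}

```text
clock: 12.6
tool_pos: [0.4564, 0.2544, 0.1278]
orientation: [-170.6, -0.0, 13.5]
force: [8.5, -1.8, -15.2]
opening: 0.0099
```

Request:
{"op": "step_arm", "data": {
  "plan": "0.5 0 0.02 -0.1 0.8 0 0"
}}

```text
clock: 12.68
tool_pos: [0.4565, 0.2541, 0.1285]
orientation: [-169.8, -0.0, 13.5]
force: [7.5, -0.4, -15.0]
opening: 0.0098
```

```bash
python3 -c "
from h import *
st()"
```

```text
12.6833 tcp case mm [ -9.1   0.5 128.5] [-169.8   -0.    13.5] F [  7.5  -0.4 -15. ] op 0.0098 q [ 43.6  10.4 -23.5 -11.3 -51.5  66.7]
```

Request:
{"op": "step_arm", "data": {
  "plan": "0.5 0 0.02 -0.1 0.8 0 0"
}}

```text
clock: 12.77
tool_pos: [0.4567, 0.2537, 0.1296]
orientation: [-169.0, -0.0, 13.5]
force: [6.7, -3.6, -7.2]
opening: 0.0099
```

Request:
{"op": "step_arm", "data": {
  "plan": "0.5 0 0.02 -0.1 0.8 0 0"
}}

```text
clock: 12.85
tool_pos: [0.4568, 0.253, 0.131]
orientation: [-168.3, -0.0, 13.6]
force: [5.5, -5.0, -6.4]
opening: 0.0099
```

Request:
{"op": "step_arm", "data": {
  "plan": "0.5 0 0.02 -0.1 0.8 0 0"
}}

```text
clock: 12.93
tool_pos: [0.457, 0.2525, 0.1321]
orientation: [-167.5, -0.0, 13.5]
force: [5.0, -4.7, -7.0]
opening: 0.01
```

Request:
{"op": "step_arm", "data": {
  "plan": "0.5 0 0 0 0 0 0; 0.5 0 0 0 0 0 0"
}}

```text
clock: 13.1
tool_pos: [0.457, 0.2523, 0.1322]
orientation: [-167.5, -0.0, 13.5]
force: [4.6, -3.2, -5.2]
opening: 0.01
```

```bash
python3 -c "
from h import *
st()"
```

```text
13.1 tcp case mm [ -7.2   0.6 132.2] [-167.5   -0.    13.5] F [ 4.6 -3.2 -5.2] op 0.01 q [ 41.5  10.1 -22.6 -14.  -52.1  70.2]
```

Request:
{"op": "step_arm", "data": {
  "plan": "0.5 0 0.025 -0.12 0.92 0 0; 0.5 0 0.025 -0.12 0.92 0 0; 0.5 0 0.025 -0.12 0.92 0 0; 0.5 0 0.025 -0.12 0.92 0 0; 0.5 0 0 0 0 0 0; 0.5 0 0 0 0 0 0"
}}

```text
clock: 13.6
tool_pos: [0.4576, 0.2501, 0.1365]
orientation: [-163.8, -0.0, 13.5]
force: [4.7, -4.6, -6.3]
opening: 0.0103
```

```bash
cat > th.py <<'E'
from h import *
from scipy.optimize import brentq
st(); o=telemetry.get_obs(); p=wc(o["tool_pos"])
tz=rpy(*o["orientation"]).apply([0,0,1]); 
def cz(R): 
    v=R.apply([0,0,1]); w=wc(v+[CASE[0],CASE[1],0])/1000; return w
g=p-19*cz(rpy(*o["orientation"]))
g0=wc(np.array([.4565,.2544,.127]))-19*cz(rpy(-172.3,0,13.6))
d=g-g0; print("grasp disp",d.round(2))
fz=lambda t:68*np.sin(t)+44*(np.cos(t)-1)-d[2]; fx=lambda t:44*np.sin(t)+68*(1-np.cos(t))-d[0]
for f in (fz,fx):
    t=brentq(f,-.2,.6); print("theta deg",np.degrees(t).round(2),"gap",(115*np.sin(t)-2*(np.cos(t)-1)).round(1))
E
python3 th.py
```

```text
13.6 tcp case mm [ -4.9   0.7 136.5] [-163.8   -0.    13.5] F [ 4.7 -4.6 -6.3] op 0.0103 q [ 38.2  10.  -21.1 -18.4 -53.3  75.7]
grasp disp [7.16 0.11 8.96]
theta deg 7.93 gap 15.9
theta deg 8.41 gap 16.8
```

Request:
{"op": "step_arm", "data": {
  "plan": "0.5 0 0.025 -0.12 0.92 0 0; 0.5 0 0.025 -0.12 0.92 0 0; 0.5 0 0 0 0 0 0; 0.5 0 0 0 0 0 0; 0.5 0 0 0 0 0 0"
}}

```text
clock: 14.02
tool_pos: [0.4579, 0.249, 0.1386]
orientation: [-162.0, -0.0, 13.5]
force: [5.9, -6.0, -7.3]
opening: 0.0099
```

```bash
python3 th.py; python3 -c "
from h import *
t=snapshot('top'); cv2.imwrite('pics/t9.png',t)
t=snapshot('side')[60:260,150:400]; cv2.imwrite('pics/s9.png',cv2.resize(t,None,fx=3,fy=3,interpolation=cv2.INTER_CUBIC))"
```

```text
14.0167 tcp case mm [ -3.7   0.7 138.6] [-162.    -0.    13.5] F [ 5.9 -6.  -7.3] op 0.0099 q [ 36.5  10.  -20.4 -20.6 -54.1  78.4]
grasp disp [ 8.92  0.12 10.79]
theta deg 9.67 gap 19.3
theta deg 10.25 gap 20.5
```

View pics/s9.png

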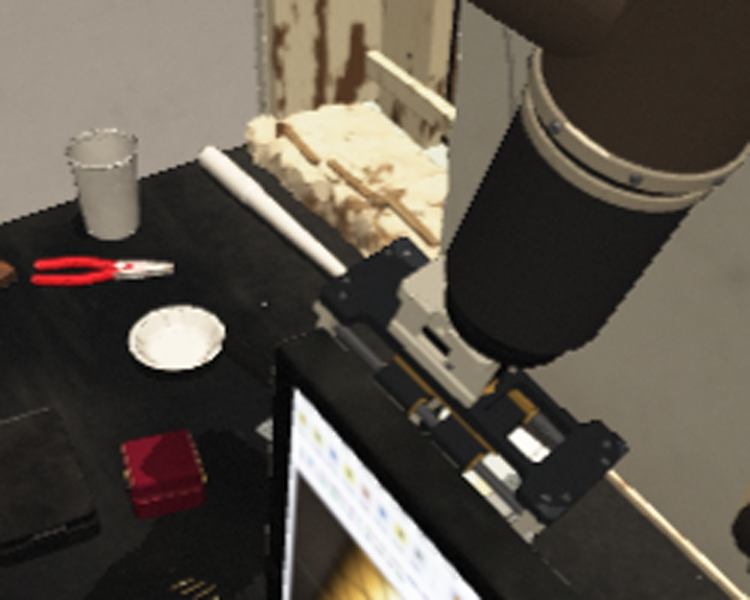

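View pics/t9.png

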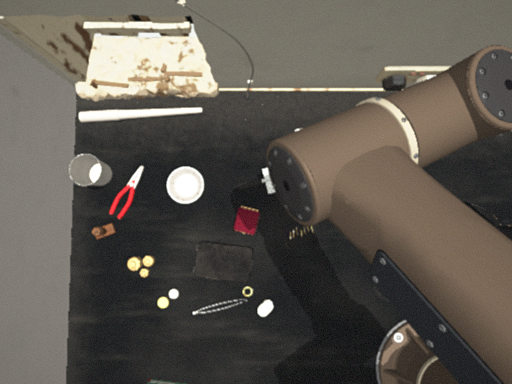

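Request:
{"op": "step_arm", "data": {
  "plan": "0.5 0 0 0 0 0 0; 0.5 0 0 0 0 0 0; 0.5 0 0 0 0 0 0; 0.5 0 0 0 0 0 0; 0.5 0 0 0 0 0 0; 0.5 0 0 0 0 0 0"
}}

```text
clock: 14.62
tool_pos: [0.4579, 0.249, 0.1385]
orientation: [-162.0, -0.1, 13.5]
force: [6.0, -4.9, -6.6]
opening: 0.01
```

```bash
python3 th.py; python3 -c "
from plant import workorder; print(workorder.close_job())"
```

```text
14.6167 tcp case mm [ -3.8   0.7 138.5] [-1.62e+02 -1.00e-01  1.35e+01] F [ 6.  -4.9 -6.6] op 0.01 q [ 36.5  10.  -20.4 -20.6 -54.1  78.4]
grasp disp [ 8.88  0.15 10.75]
theta deg 9.63 gap 19.3
theta deg 10.21 gap 20.4
the job is handed in; nothing more can be done
None
```

I swung the clamp handle along its arc to the stop and released it. A top picture afterwards showed it level and the clamp arm clear of the lid. I then gripped the bow handle and pulled the lid off its seal in small steps; the pull reached about 15 N and fell away at a gap of about 4 mm. I handed the job in at about 14.6 s with the lid still held ajar.

**Last checks:**
- **Gap:** it is about 19.3 mm judged from the gripper's rise and 20.4 mm from its sideways shift. The two differ by about 1 mm. Both come from the arm's position, because the lid edge was hidden in both cameras and I could not see the gap directly.
- **Hold:** the gap did not change over the last 0.6 s, and the jaws stayed shut on the bar (reading 10 mm on an 11 mm bar).
- **Force at the grip:** about 10 N. Only about 2 N of it is the lid's weight; the rest is a small sideways pull between the gripper and the hinge.
- **Other things on the desk:** in the last top picture the dish, ring box and touchstone stood where they were.
- **Clamp handle:** I did not see it again after lifting the lid, because the arm covered it.
- **Lid height:** the two cameras put the lid corners at 99–101 mm, against 107 mm in the text. I used the text's heights, and both grips landed on their parts.

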